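# Weigh a suspect bottle on the bench balance

## Task

One filled bottle, the one with the white cap, is suspected of a wrong fill: gently stand it upright on the bare-metal goods pan of the bench balance, then stand weights on the blue weights pan until the beam comes to rest level, with the needle in the green band. Leave the weights that are not needed standing upright on the table, and do not disturb the other bottles and things around.

Things in the scene. Friction and masses are not known exactly. Their poses are not given: they have to be found in the camera images.
- sample_center (a point): Bottle to be weighed: flat, round, copper-coloured, WHITE cap; 120 mm wide along its y, 60 thick along its x, 165 tall. Point: on its axis half-way up, 82.5 mm above its foot (60 x 62 mm). The body ends 38.5 mm above this point, then a collar 38 mm in diameter (40.5 to 49.5 mm above it), then a plain cap 33 mm in diameter (49.5 to 82.5), firm to lift by. Weighs 480 to 730 g, unknown.
- w500_center (a point): The 500 g weight: brass cylinder 40 mm in diameter and 48 mm high with a brass knob 22 mm wide on top, 68 mm tall in all. Stands upright; this point is on its axis, half-way up (34 mm above its foot).
- w200_center (a point): The 200 g weight: black cylinder 32 mm in diameter and 38 mm high with a black knob 18 mm wide on top, 60 mm tall in all. Stands upright; this point is on its axis, half-way up (30 mm above its foot).
- w100_center (a point): The 100 g weight: bright aluminium cylinder 34 mm in diameter and 42 mm high with a BLUE knob 19 mm wide on top, 62 mm tall in all. Stands upright; this point is on its axis, half-way up (31 mm above its foot).
- w50_center (a point): The 50 g weight: bright aluminium cylinder 25 mm in diameter and 40 mm high with a RED knob 14 mm wide on top, 60 mm tall in all. Stands upright; this point is on its axis, half-way up (30 mm above its foot).
- balance: Equal-arm bench balance, fixed, turquoise base 130 x 340 mm. Origin under its centre on the table; its y runs along the beam: weights pan at y = +125 mm, goods pan at y = -125 mm. Between them the pivot housing (56 x 44 mm, up to 108 mm) with a white dial plate on top (60 mm along y, 6 mm thick, up to 186 mm) with a green level band; a red needle moves before each face.
- beam (a joint): Beam angle, rad: 0 level; positive when the goods pan is lower (bottle heavier than the weights), negative when the weights pan is lower. Rests at 0 when empty. Each gram of difference turns it 0.001 rad (50 g: 0.05); rubber stops at +0.2 and -0.2. Damped, settles in about 1.5 s. The green band is 0.035 rad either way. Where on a pan a thing stands makes no difference.
- goods_pan_top (a point): Centre of the top of the goods pan: bare aluminium flat disc, 150 mm in diameter, 9 mm thick. It stays horizontal and goes up and down with the beam: 115 mm above the table when level, 25 mm lower or higher at the stops.
- weights_pan_top (a point): Centre of the top of the weights pan: BLUE flat disc, 150 mm in diameter, 9 mm thick, same heights and travel as the other pan, going the other way. It has room for all four weights.
- goods_pan: The goods pan; the origin is at its pivot on the beam, 45 mm below the centre of its top.
- weights_pan: The weights pan; the origin is at its pivot on the beam, 45 mm below the centre of its top.
- bottle_a_center (a point): Flat round copper-coloured bottle standing upright, like the sample in every size (120 mm wide along its y, 60 mm thick along its x, 165 mm tall) but with a GOLD cap. A bystander: leave it alone. This point is on its axis, half-way up (82.5 mm).
- bottle_b_center (a point): Flat round copper-coloured bottle standing upright, like the sample in every size (120 mm wide along its y, 60 mm thick along its x, 165 mm tall) but with a GOLD cap. A bystander: leave it alone. This point is on its axis, half-way up (82.5 mm).
- spray_center (a point): Bystander: white round spray bottle 70 mm in diameter with a dark grey trigger head that reaches up to 57 mm out along its x, 204 mm tall. This point is on its axis, 100 mm up.
- label_roll_center (a point): Bystander: white roll of labels lying flat, 110 mm in diameter, 70 mm tall. This point is at its centre.
- cap_tray_center (a point): Bystander: low turquoise tray of gold caps, 160 x 220 x 45 mm. This point is at its centre, half-way up.
- tape_center (a point): Bystander: black desk tape dispenser, 170 x 64 mm, 105 mm tall. This point is above its centre, 50 mm up.
There are look-alikes about, which are no part of the job. Of the things like the part that bears w500_center, leave any that is pink; of the rest the smaller one is meant.

How it is judged:
By the outcome, as a careful person would: the job done as asked, in the order asked, and still so for the second after the job is handed in, with the robot touching nothing.
It also fails if it takes over 72 s, if anything falls off the work surface, if the arm or the gripper's body presses on something with over 40 N, if the wrist force passes 120 N, or if a joint passes its speed limit or range.

## Robot

A 6-joint arm with a two-finger parallel gripper is mounted at the origin on the work surface. World frame = base frame: x ahead of the robot, y to its left, z up, the work surface at z = 0. Lengths are in m, angles in degrees, forces in N, time in s.
With the tool pointing down it reaches from about 0.35 to 0.875 m from the base axis. Payload 4.2 kg.
Tool frame: the origin (TCP) lies at the very end of the fingers, on their centre line; the grasp point (between the pads) lies 19 mm behind it; z points along the fingers, y is the line along which they close (so a half turn about z gives the same grasp; the last joint's range is limited). The gripper opens to 87 mm and grips with 3 to 60 N. Pads are 19 mm wide; open, the fingers measure 117 mm over their backs; the gripper's body (75 mm by 190 mm) begins 51 mm behind the grasp point.
Start: joints at [-51.073, 22.042, 0.453, 0, -68.411, -14.817], TCP at [0.255, -0.57, 0.223] pointing down, gripper open.
Joint ranges: [-179.83, 179.83], [-69.29, 118.12], [-61.27, 80.66], [-181.25, 117.63], [-171.15, -9.14], [-177.46, 177.46]. Speed limits (degrees/s): [159.86, 159.86, 180, 180, 180, 180].

## Interface

Orientations are given as a 3x3 rotation matrix whose columns are the frame's x, y, z axes.
In Python, from station import * gives the robot as it stands.
- The arm moves only by the shell command python3 -m pendant 'ROWS'. ROWS is JSON, a list of rows, each an object of numbers: "x", "y", "z": the shift along the world's x, y, z normalised to -1 to 1, where 1 is 250 mm; "rx", "ry", "rz": the turn, a rotation vector about the world's x, y, z normalised to -1 to 1, where 1 is 180 degrees; "claw": the opening, from 0 (shut) to 1 (fully open). A call has exactly 8 rows; each row is the pose to reach, as a shift and turn from the pose commanded when the call began, turning the shorter way round; what a row does not reach only later rows make up. A row lasts 1/8 s, in which the tool goes at most 62.5 mm and 10.7 degrees, less where a joint would pass 70% of its speed; a pose out of reach is approached as far as the arm can. A call with a number of a shift or a turn outside -1 to 1 is refused whole. A call with a gripper value outside its range is refused whole. The fingers move at their own pace and stop on an object; the grip force is fixed at half the most. Time passes only in rows, so rows that repeat a pose let the fingers close, or fill a call up. It gives the time, the measured TCP pose, the force, the opening and the grip force at its end, in the units of the state.
- sense(): the state, without advancing time (a new reading comes with each control period).
- capture(name): name is "scene" or "top" or "wrist"; returns a dict with "color" (400x640x3 uint8, red, green, blue), "mtx" (3x3 intrinsics, pixels), "world_to_cam" (4x4, takes a point from world to camera coordinates). Camera axes: x right, y up, looking along -z (the intrinsics and any distortion apply to the point x, -y, -z); pixel columns grow to the right and rows downward; lengths in m; the calibration is good to about 2 mm. The wrist camera is an equidistant fisheye: a pixel r from the principal point sees the ray r / f radians off the axis. A picture is of the moment at which its call begins. There is no depth.
- finish_job(): hands the job in; it is judged then, once.
Trained networks look in a picture, given as the dict that the camera call returned (one of the last four; its "shot" number tells which), for a name from the list of things; names that differ only in an ending like _2 or _b are one class to them, and where a whole thing is asked for, a point or a joint stands for the part that bears it (a point fixed in the world has none). Each returns a list of dicts, best first, with "conf" (0 to 1); they miss things now and then, are a little off and sometimes report something else, mostly with a low value. They report only what shows in the picture. A call takes as long as a camera call. They do not tell look-alikes from the thing itself.
- search_frame(picture, label): "centre" ([column, row] in pixels, amid what is visible of it).
- regions_of(picture, label): "region" (400x640 bool, what is visible of it) and "centre" ([column, row] in pixels, amid what is visible of it).
The state is a dict: "time_s": time; "joints": joint angles; "joint_velocities": joint speeds; "effort": joint torques, N m; "tcp_pos": TCP position; "ee_rot": TCP orientation; "wrist_force": force on the tool from outside, world axes, zero at the start; "moment": the same for the moment, N m; "gripper_width": opening from 0.0 (shut) to 1.0 (fully open); "gripper_force": force on a finger pad.
Only numpy, scipy, OpenCV 4.12 (cv2) and the standard library are available. Lean on these libraries where they do the work, as an engineer would, in place of code of your own. Each camera call takes 0.05 s, during which the arm holds its last target. There are 200 camera calls.

## Working session

There is one attempt and no reset: what is moved stays moved. The work goes in short steps, Python scripts to look and compute and a shell command to move; the robot and the scene stay as the last step left them, time stands still between calls to the robot, and variables do not carry over. Pictures are saved under pics/ and viewed, at most 10 in all, crops included, and the job is handed in when it is done.

```bash
mkdir -p pics; ls; cat > h.py <<'E'
from station import *
import numpy as np, cv2
def save(p,n): cv2.imwrite('pics/'+n,cv2.cvtColor(p['color'],cv2.COLOR_RGB2BGR))
def ray(p,uv):
    K=np.array(p['mtx']);T=np.array(p['world_to_cam']);d=np.array([(uv[0]-K[0,2])/K[0,0],(uv[1]-K[1,2])/K[1,1]])
    if p.get('fish'):
        r=np.hypot(*d);v=np.array([*(d/max(r,1e-9)*np.sin(r)),np.cos(r)])
    else: v=np.array([d[0],d[1],1.])
    v=v*[1,-1,-1];R=T[:3,:3];return -R.T@T[:3,3],R.T@v
def at_z(p,uv,z):
    o,d=ray(p,uv);return o+d*(z-o[2])/d[2]
def pix(p,X):
    K=np.array(p['mtx']);c=(np.array(p['world_to_cam'])@np.r_[X,1])[:3]*[1,-1,-1]
    if p.get('fish'):
        n=np.hypot(c[0],c[1]);t=np.arctan2(n,c[2]);q=c[:2]/max(n,1e-9)*t
    else: q=c[:2]/c[2]
    return [round(float(K[0,0]*q[0]+K[0,2]),1),round(float(K[1,1]*q[1]+K[1,2]),1)]
def cap(n):
    p=capture(n)
    if n=='wrist': p['fish']=True
    return p
E
python3 - <<'E'
from h import *
H=dict(sample_center=.0825,w500_center=.034,w200_center=.03,w100_center=.031,w50_center=.03,balance=.05,goods_pan_top=.115,weights_pan_top=.115,spray_center=.1,label_roll_center=.035,cap_tray_center=.022,tape_center=.05)
for n in ['scene','top']:
    p=cap(n);save(p,n+'0.png');print(n,list(p),np.round(p['mtx'],1).tolist(),np.round(ray(p,(320,200)),3).tolist())
    for k,z in H.items():
        for d in search_frame(p,k)[:5]:
            print(k,round(d['conf'],2),np.round(d['centre']).tolist(),np.round(at_z(p,d['centre'],z),3)[:2].tolist())
print(sense())
E
```

```text
pics
scene ['color', 'mtx', 'world_to_cam', 'shot'] [[402.3, 0.0, 323.8], [0.0, 402.3, 201.6], [0.0, 0.0, 1.0]] [[1.237, 0.377, 0.813], [-0.658, -0.322, -0.681]]
sample_center 0.76 [341.0, 240.0] [0.637, 0.139]
w500_center 0.77 [337.0, 183.0] [0.394, 0.022]
w500_center 0.53 [368.0, 216.0] [0.484, 0.154]
w200_center 0.68 [342.0, 205.0] [0.471, 0.071]
w200_center 0.47 [338.0, 239.0] [0.594, 0.115]
w100_center 0.67 [402.0, 222.0] [0.464, 0.244]
w50_center 0.62 [436.0, 227.0] [0.441, 0.333]
balance 0.66 [240.0, 194.0] [0.576, -0.197]
goods_pan_top 0.88 [229.0, 149.0] [0.48, -0.29]
weights_pan_top 0.72 [242.0, 202.0] [0.656, -0.128]
spray_center 0.95 [465.0, 285.0] [0.654, 0.434]
spray_center 0.42 [324.0, 295.0] [0.804, 0.174]
spray_center 0.21 [228.0, 147.0] [0.459, -0.314]
label_roll_center 0.6 [397.0, 186.0] [0.33, 0.186]
cap_tray_center 0.9 [235.0, 128.0] [0.265, -0.434]
tape_center 0.69 [370.0, 216.0] [0.5, 0.165]
tape_center 0.56 [327.0, 296.0] [0.774, 0.167]
top ['color', 'mtx', 'world_to_cam', 'shot'] [[452.0, 0.0, 315.8], [0.0, 452.0, 203.9], [0.0, 0.0, 1.0]] [[0.296, 0.036, 1.43
[... 956 characters left out ...]
107900e+01, -1.48168152e+01]), 'joint_velocities': array([ 0.04286864, -0.02243375, -0.00436337,  0.09381059,  0.01655269,
        0.10243237]), 'effort': array([ 1.36927583e-04, -3.90470588e+01,  1.87619627e+01,  4.22428921e+00,
        1.54226949e-02, -3.23139864e-05]), 'tcp_pos': array([ 0.2553184 , -0.57044062,  0.22254   ]), 'ee_rot': array([[-9.12755302e-01, -4.08506740e-01, -3.17248566e-05],
       [-4.08506741e-01,  9.12755303e-01,  1.05183343e-05],
       [ 2.46602206e-05,  2.25604832e-05, -9.99999999e-01]]), 'wrist_force': array([0.13530088, 0.06498076, 0.14256308]), 'moment': array([-0.01276708, -0.05396246,  0.0087398 ]), 'gripper_force': 0.0, 'gripper_width': 0.9990054468984377}
```

```bash
python3 - <<'E'
import cv2
a=cv2.imread('pics/top0.png')[90:330,150:490];cv2.imwrite('pics/t1.png',cv2.resize(a,None,fx=2.3,fy=2.3,interpolation=cv2.INTER_CUBIC))
a=cv2.imread('pics/scene0.png')[110:350,190:510];cv2.imwrite('pics/s1.png',cv2.resize(a,None,fx=2.5,fy=2.5,interpolation=cv2.INTER_CUBIC))
E
```

```text
(no output)
```

View pics/t1.png

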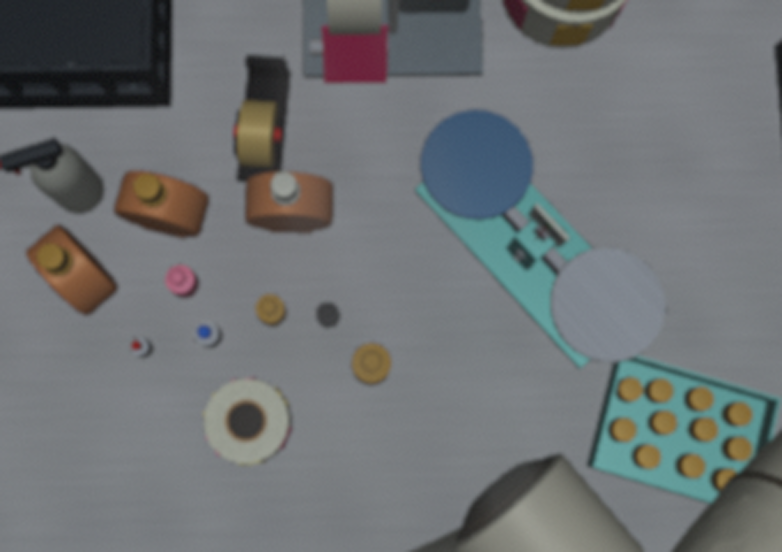

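View pics/s1.png

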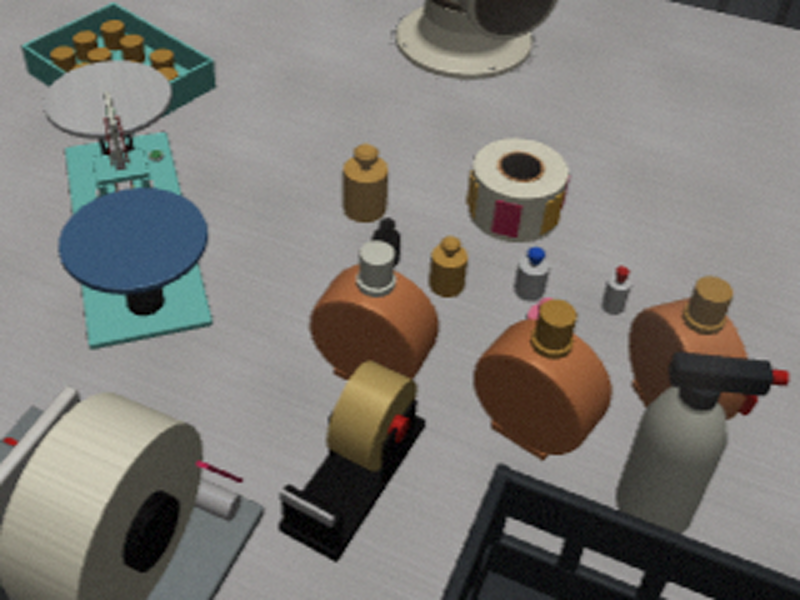

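Could be taken for the targets (top-image pixels):
- Sample: white cap (273,171), against the gold-capped bottles (214,172) and (173,202).
- 500 g weight: small brass (267,224), against large brass (311,248) and pink (229,212).

I choose the white cap and the small brass weight. The crops show them clearly. The 200 g is black (293,227), the 100 g has a blue knob (240,235) and the 50 g a red knob (211,240). The blue pan is at (357,161) and the metal pan at (414,222).

```bash
python3 - <<'E'
from h import *
p=cap('top');q=cap('scene')
def t(u,v): return (150+u/2.3,90+v/2.3)
def s(u,v): return (190+u/2.5,110+v/2.5)
for n,a,za,b,zb in [('cap',(284,185),.165,(377,247),.165),('w500knob',(270,308),.062,(451,244),.066),('w200',(328,314),.03,(388,228),.058),('w100knob',(206,332),.055,(537,255),.055),('w50knob',(137,346),.055,(622,273),.055),('blue',(476,164),.115,(134,238),.115),('metal',(608,304),.115,(108,98),.115),('capA',(149,187),.165,(556,306),.165),('capB',(54,257),.165,(712,283),.165)]:
    print(n,at_z(p,t(*a),za)[:2].round(3),at_z(q,s(*b),zb)[:2].round(3))
# sample yaw from region
for d in regions_of(p,'sample_center')[:2]:
    print(d['conf'],cv2.minAreaRect(np.argwhere(d['region'])[:,::-1].astype(np.float32)))
E
python3 -m pendant '[{"x":0.1,"y":0.25,"z":0.1,"rz":-0.05},{"x":0.2,"y":0.5,"z":0.2,"rz":-0.1},{"x":0.4,"y":0.75,"z":0.3,"rz":-0.134},{"x":0.6,"y":1,"z":0.3,"rz":-0.134},{"x":0.8,"y":1,"z":0.3,"rz":-0.134},{"x":1,"y":1,"z":0.3,"rz":-0.134},{"x":1,"y":1,"z":0.3,"rz":-0.134},{"x":1,"y":1,"z":0.3,"rz":-0.134}]'
```

```text
cap [0.622 0.127] [0.617 0.127]
w500knob [0.48  0.154] [0.483 0.158]
w200 [0.474 0.078] [0.482 0.084]
w100knob [0.45  0.239] [0.448 0.244]
w50knob [0.433 0.33 ] [0.436 0.333]
blue [ 0.659 -0.122] [ 0.663 -0.118]
metal [ 0.47  -0.286] [ 0.475 -0.279]
capA [0.622 0.296] [0.617 0.297]
capB [0.534 0.411] [0.529 0.415]
0.72 ((239.75003051757812, 234.75003051757812), (10.60660171508789, 8.485280990600586), 45.0)
0.67 ((274.5, 177.5), (27.0, 39.0), 90.0)$[0]: bad value
```

```bash
python3 -m pendant '[{"x":0.1,"y":0.25,"z":0.1,"rx":0,"ry":0,"rz":-0.05,"claw":1},{"x":0.2,"y":0.5,"z":0.2,"rx":0,"ry":0,"rz":-0.1,"claw":1},{"x":0.4,"y":0.75,"z":0.3,"rx":0,"ry":0,"rz":-0.134,"claw":1},{"x":0.6,"y":1,"z":0.3,"rx":0,"ry":0,"rz":-0.134,"claw":1},{"x":0.8,"y":1,"z":0.3,"rx":0,"ry":0,"rz":-0.134,"claw":1},{"x":1,"y":1,"z":0.3,"rx":0,"ry":0,"rz":-0.134,"claw":1},{"x":1,"y":1,"z":0.3,"rx":0,"ry":0,"rz":-0.134,"claw":1},{"x":1,"y":1,"z":0.3,"rx":0,"ry":0,"rz":-0.134,"claw":1}]'
```

```text
time_s: 2.45
tcp_pos: [0.5059, -0.3201, 0.2967]
ee_rot: [[-1.0, -0.001, -0.002], [-0.001, 1.0, 0.001], [0.002, 0.001, -1.0]]
wrist_force: [-1.5, 0.0, -0.1]
gripper_width: 1.0
gripper_force: 0.0
```

```bash
python3 -m pendant '[{"x":0.1,"y":0.25,"z":0,"rx":0,"ry":0,"rz":0,"claw":1},{"x":0.2,"y":0.5,"z":0,"rx":0,"ry":0,"rz":0,"claw":1},{"x":0.3,"y":0.75,"z":0,"rx":0,"ry":0,"rz":0,"claw":1},{"x":0.4,"y":1,"z":0,"rx":0,"ry":0,"rz":0,"claw":1},{"x":0.46,"y":1,"z":0,"rx":0,"ry":0,"rz":0,"claw":1},{"x":0.46,"y":1,"z":0,"rx":0,"ry":0,"rz":0,"claw":1},{"x":0.46,"y":1,"z":0,"rx":0,"ry":0,"rz":0,"claw":1},{"x":0.46,"y":1,"z":0,"rx":0,"ry":0,"rz":0,"claw":1}]'
python3 -m pendant '[{"x":0,"y":0.2,"z":0,"rx":0,"ry":0,"rz":0,"claw":1},{"x":0,"y":0.4,"z":0,"rx":0,"ry":0,"rz":0,"claw":1},{"x":0,"y":0.6,"z":0,"rx":0,"ry":0,"rz":0,"claw":1},{"x":0,"y":0.79,"z":-0.1,"rx":0,"ry":0,"rz":0,"claw":1},{"x":0,"y":0.79,"z":-0.2,"rx":0,"ry":0,"rz":0,"claw":1},{"x":0,"y":0.79,"z":-0.2,"rx":0,"ry":0,"rz":0,"claw":1},{"x":0,"y":0.79,"z":-0.2,"rx":0,"ry":0,"rz":0,"claw":1},{"x":0,"y":0.79,"z":-0.2,"rx":0,"ry":0,"rz":0,"claw":1}]'
python3 - <<'E'
from h import *
p=cap('wrist');save(p,'w1.png');print(p['mtx'],pix(p,[.62,.127,.165]),sense()['tcp_pos'],ray(p,(320,200)))
E
```

```text
time_s: 3.45
tcp_pos: [0.6194, -0.0719, 0.2981]
ee_rot: [[-1.0, 0.002, 0.0], [0.002, 1.0, -0.0], [-0.0, -0.0, -1.0]]
wrist_force: [-0.8, 0.1, -0.1]
gripper_width: 1.0
gripper_force: 0.0
time_s: 4.45
tcp_pos: [0.621, 0.1263, 0.2493]
ee_rot: [[-1.0, 0.001, 0.003], [0.001, 1.0, 0.001], [-0.003, 0.001, -1.0]]
wrist_force: [0.9, -0.0, -0.5]
gripper_width: 0.999
gripper_force: 0.0
[[309.70691629   0.         322.49676959]
 [  0.         309.70691629 197.72061349]
 [  0.           0.           1.        ]] [322.6, 202.1] [0.62090168 0.1264036  0.24906618] (array([0.54425276, 0.12673367, 0.41156194]), array([ 0.28710827, -0.00738725, -0.95786965]))
```

View pics/w1.png

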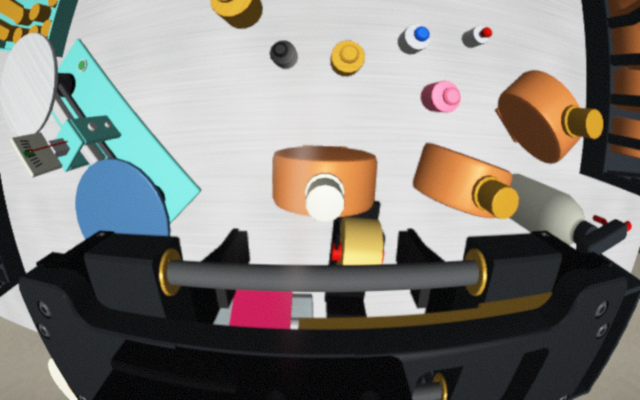

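```bash
python3 - <<'E'
from h import *
p=cap('wrist')
for n,uv,z in [('cap',(324.5,205),.165),('w200',(281,48),.06),('w500',(348,50),.068),('w100',(421,33),.062),('w50',(486,31),.06)]: print(n,at_z(p,uv,z).round(4))
E
python3 -m pendant '[{"x":0.01,"y":-0.004,"z":-0.1,"rx":0,"ry":0,"rz":0,"claw":1},{"x":0.01,"y":-0.004,"z":-0.2,"rx":0,"ry":0,"rz":0,"claw":1},{"x":0.01,"y":-0.004,"z":-0.3,"rx":0,"ry":0,"rz":0,"claw":1},{"x":0.01,"y":-0.004,"z":-0.4,"rx":0,"ry":0,"rz":0,"claw":1},{"x":0.01,"y":-0.004,"z":-0.45,"rx":0,"ry":0,"rz":0,"claw":1},{"x":0.01,"y":-0.004,"z":-0.45,"rx":0,"ry":0,"rz":0,"claw":1},{"x":0.01,"y":-0.004,"z":-0.45,"rx":0,"ry":0,"rz":0,"claw":0.5},{"x":0.01,"y":-0.004,"z":-0.45,"rx":0,"ry":0,"rz":0,"claw":0}]'
```

```text
cap [0.6223 0.1287 0.165 ]
w200 [0.4719 0.081  0.06  ]
w500 [0.4766 0.1552 0.068 ]
w100 [0.4492 0.2406 0.062 ]
w50 [0.433  0.3289 0.06  ]
time_s: 5.55
tcp_pos: [0.6235, 0.1263, 0.1363]
ee_rot: [[-1.0, 0.0, 0.002], [0.0, 1.0, 0.001], [-0.002, 0.001, -1.0]]
wrist_force: [0.3, 1.5, 0.7]
gripper_width: 0.853
gripper_force: 0.0
```

```bash
python3 -m pendant '[{"x":0,"y":0,"z":0,"rx":0,"ry":0,"rz":0,"claw":0},{"x":0,"y":0,"z":0,"rx":0,"ry":0,"rz":0,"claw":0},{"x":0,"y":0,"z":0,"rx":0,"ry":0,"rz":0,"claw":0},{"x":0,"y":0,"z":0,"rx":0,"ry":0,"rz":0,"claw":0},{"x":0,"y":0,"z":0,"rx":0,"ry":0,"rz":0,"claw":0},{"x":0,"y":0,"z":0,"rx":0,"ry":0,"rz":0,"claw":0},{"x":0,"y":0,"z":0,"rx":0,"ry":0,"rz":0,"claw":0},{"x":0,"y":0,"z":0,"rx":0,"ry":0,"rz":0,"claw":0}]'
```

```text
time_s: 6.55
tcp_pos: [0.6229, 0.1263, 0.1351]
ee_rot: [[-1.0, 0.0, 0.0], [0.0, 1.0, 0.0], [-0.0, 0.0, -1.0]]
wrist_force: [-0.7, 1.9, -0.1]
gripper_width: 0.371
gripper_force: 30.0
```

```bash
python3 -m pendant '[{"x":0,"y":0,"z":0.04,"rx":0,"ry":0,"rz":0,"claw":0},{"x":0,"y":0,"z":0.14,"rx":0,"ry":0,"rz":0,"claw":0},{"x":0,"y":0,"z":0.28,"rx":0,"ry":0,"rz":0,"claw":0},{"x":0,"y":0,"z":0.42,"rx":0,"ry":0,"rz":0,"claw":0},{"x":0,"y":0,"z":0.54,"rx":0,"ry":0,"rz":0,"claw":0},{"x":0,"y":0,"z":0.62,"rx":0,"ry":0,"rz":0,"claw":0},{"x":0,"y":0,"z":0.64,"rx":0,"ry":0,"rz":0,"claw":0},{"x":0,"y":0,"z":0.64,"rx":0,"ry":0,"rz":0,"claw":0}]'
python3 -m pendant '[{"x":-0.1,"y":-0.05,"z":0,"rx":0,"ry":0,"rz":0,"claw":0},{"x":-0.25,"y":-0.15,"z":0,"rx":0,"ry":0,"rz":0,"claw":0},{"x":-0.4,"y":-0.3,"z":0,"rx":0,"ry":0,"rz":0,"claw":0},{"x":-0.5,"y":-0.46,"z":0,"rx":0,"ry":0,"rz":0,"claw":0},{"x":-0.57,"y":-0.62,"z":0,"rx":0,"ry":0,"rz":0,"claw":0},{"x":-0.6,"y":-0.8,"z":0,"rx":0,"ry":0,"rz":0,"claw":0},{"x":-0.6,"y":-0.94,"z":0,"rx":0,"ry":0,"rz":0,"claw":0},{"x":-0.6,"y":-1,"z":0,"rx":0,"ry":0,"rz":0,"claw":0}]'
```

```text
time_s: 7.55
tcp_pos: [0.6222, 0.1258, 0.2939]
ee_rot: [[-1.0, 0.001, -0.002], [0.001, 1.0, -0.0], [0.002, -0.0, -1.0]]
wrist_force: [-0.4, 0.4, -5.6]
gripper_width: 0.371
gripper_force: 30.0
time_s: 8.55
tcp_pos: [0.4716, -0.1254, 0.2938]
ee_rot: [[-1.0, 0.002, -0.003], [0.002, 1.0, 0.0], [0.003, 0.0, -1.0]]
wrist_force: [-0.0, -0.2, -4.5]
gripper_width: 0.372
gripper_force: 30.0
```

```bash
python3 -m pendant '[{"x":0,"y":-0.08,"z":0,"rx":0,"ry":0,"rz":0,"claw":0},{"x":0,"y":-0.22,"z":0,"rx":0,"ry":0,"rz":0,"claw":0},{"x":0,"y":-0.38,"z":0,"rx":0,"ry":0,"rz":0,"claw":0},{"x":0,"y":-0.52,"z":0,"rx":0,"ry":0,"rz":0,"claw":0},{"x":0,"y":-0.6,"z":0,"rx":0,"ry":0,"rz":0,"claw":0},{"x":0,"y":-0.63,"z":-0.04,"rx":0,"ry":0,"rz":0,"claw":0},{"x":0,"y":-0.63,"z":-0.1,"rx":0,"ry":0,"rz":0,"claw":0},{"x":0,"y":-0.63,"z":-0.13,"rx":0,"ry":0,"rz":0,"claw":0}]'
python3 - <<'E'
from h import *
p=cap('scene');save(p,'x.png');a=cv2.imread('pics/x.png')[60:240,160:340];cv2.imwrite('pics/x1.png',cv2.resize(a,None,fx=3,fy=3,interpolation=cv2.INTER_CUBIC))
E
```

```text
time_s: 9.55
tcp_pos: [0.4719, -0.2802, 0.2603]
ee_rot: [[-1.0, -0.001, -0.004], [-0.001, 1.0, 0.002], [0.004, 0.002, -1.0]]
wrist_force: [0.6, 0.1, -5.4]
gripper_width: 0.375
gripper_force: 30.0
```

View pics/x1.png

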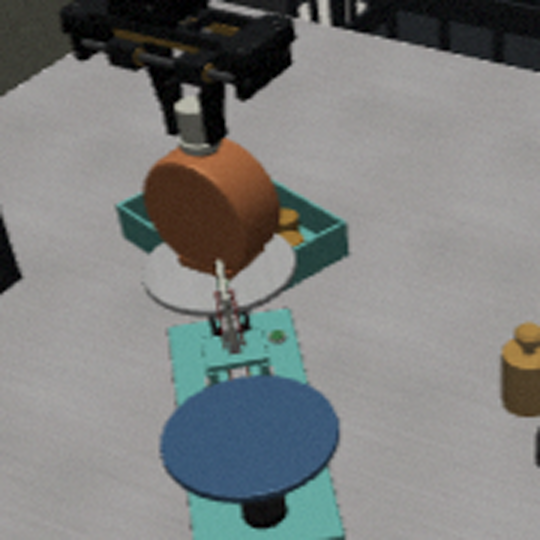

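The bottle hangs over the centre of the metal pan, its foot at crop (215,268), clear of the dial. I'll lower it slowly.

```bash
python3 -m pendant '[{"x":0,"y":0,"z":-0.02,"rx":0,"ry":0,"rz":0,"claw":0},{"x":0,"y":0,"z":-0.04,"rx":0,"ry":0,"rz":0,"claw":0},{"x":0,"y":0,"z":-0.06,"rx":0,"ry":0,"rz":0,"claw":0},{"x":0,"y":0,"z":-0.08,"rx":0,"ry":0,"rz":0,"claw":0},{"x":0,"y":0,"z":-0.1,"rx":0,"ry":0,"rz":0,"claw":0},{"x":0,"y":0,"z":-0.12,"rx":0,"ry":0,"rz":0,"claw":0},{"x":0,"y":0,"z":-0.136,"rx":0,"ry":0,"rz":0,"claw":0},{"x":0,"y":0,"z":-0.14,"rx":0,"ry":0,"rz":0,"claw":0}]'
```

```text
time_s: 10.6
tcp_pos: [0.473, -0.2815, 0.2274]
ee_rot: [[-1.0, 0.0, 0.0], [0.0, 1.0, -0.0], [-0.0, -0.0, -1.0]]
wrist_force: [0.7, -0.1, -2.5]
gripper_width: 0.37
gripper_force: 30.0
```

```bash
python3 -m pendant '[{"x":0,"y":0,"z":-0.004,"rx":0,"ry":0,"rz":0,"claw":0},{"x":0,"y":0,"z":-0.008,"rx":0,"ry":0,"rz":0,"claw":0},{"x":0,"y":0,"z":-0.008,"rx":0,"ry":0,"rz":0,"claw":0},{"x":0,"y":0,"z":-0.008,"rx":0,"ry":0,"rz":0,"claw":0},{"x":0,"y":0,"z":-0.008,"rx":0,"ry":0,"rz":0,"claw":0},{"x":0,"y":0,"z":-0.008,"rx":0,"ry":0,"rz":0,"claw":0},{"x":0,"y":0,"z":-0.008,"rx":0,"ry":0,"rz":0,"claw":0},{"x":0,"y":0,"z":-0.008,"rx":0,"ry":0,"rz":0,"claw":0}]'
```

```text
time_s: 11.6
tcp_pos: [0.4729, -0.2815, 0.2256]
ee_rot: [[-1.0, 0.0, 0.0], [0.0, 1.0, -0.0], [-0.0, -0.0, -1.0]]
wrist_force: [1.6, 1.1, -2.6]
gripper_width: 0.372
gripper_force: 30.0
```

```bash
python3 -m pendant '[{"x":0,"y":0,"z":-0.004,"rx":0,"ry":0,"rz":0,"claw":0},{"x":0,"y":0,"z":-0.004,"rx":0,"ry":0,"rz":0,"claw":0},{"x":0,"y":0,"z":-0.004,"rx":0,"ry":0,"rz":0,"claw":0},{"x":0,"y":0,"z":-0.004,"rx":0,"ry":0,"rz":0,"claw":0.5},{"x":0,"y":0,"z":-0.004,"rx":0,"ry":0,"rz":0,"claw":0.7},{"x":0,"y":0,"z":-0.004,"rx":0,"ry":0,"rz":0,"claw":0.7},{"x":0,"y":0,"z":-0.004,"rx":0,"ry":0,"rz":0,"claw":0.7},{"x":0,"y":0,"z":-0.004,"rx":0,"ry":0,"rz":0,"claw":0.7}]'
```

```text
time_s: 12.6
tcp_pos: [0.4727, -0.2815, 0.2245]
ee_rot: [[-1.0, 0.0, -0.0], [0.0, 1.0, -0.0], [0.0, -0.0, -1.0]]
wrist_force: [-0.1, -0.1, 0.3]
gripper_width: 0.693
gripper_force: 0.0
```

```bash
python3 -m pendant '[{"x":0,"y":0,"z":0.05,"rx":0,"ry":0,"rz":0,"claw":0.7},{"x":0,"y":0,"z":0.15,"rx":0,"ry":0,"rz":0,"claw":0.7},{"x":0,"y":0.1,"z":0.28,"rx":0,"ry":0,"rz":0,"claw":0.7},{"x":0,"y":0.3,"z":0.28,"rx":0,"ry":0,"rz":0,"claw":0.7},{"x":0,"y":0.5,"z":0.28,"rx":0,"ry":0,"rz":0,"claw":0.7},{"x":0,"y":0.7,"z":0.2,"rx":0,"ry":0,"rz":0,"claw":0.7},{"x":0,"y":0.9,"z":0.1,"rx":0,"ry":0,"rz":0,"claw":0.7},{"x":0.016,"y":1,"z":0,"rx":0,"ry":0,"rz":0,"claw":0.7}]'
python3 - <<'E'
from h import *
p=cap('scene');save(p,'x.png');a=cv2.imread('pics/x.png')[60:240,160:340];cv2.imwrite('pics/x2.png',cv2.resize(a,None,fx=3,fy=3,interpolation=cv2.INTER_CUBIC))
E
```

```text
time_s: 13.6
tcp_pos: [0.4771, -0.0294, 0.2254]
ee_rot: [[-1.0, -0.002, 0.003], [-0.002, 1.0, 0.001], [-0.003, 0.001, -1.0]]
wrist_force: [0.6, 0.4, -0.3]
gripper_width: 0.702
gripper_force: 0.0
```

View pics/x2.png

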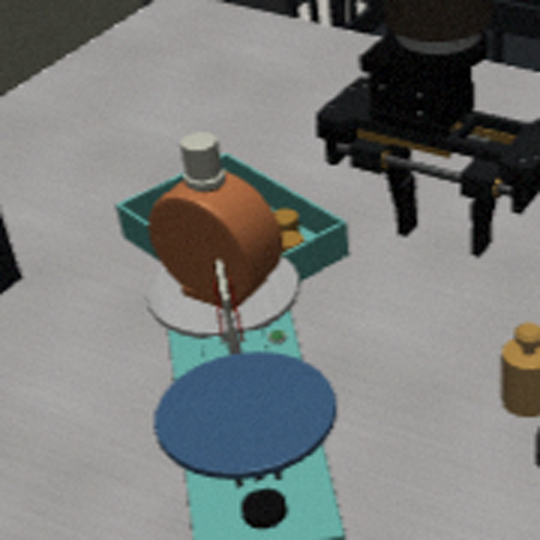

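The bottle stands upright on the lowered metal pan (crop 215,240) and the blue pan is up (246,412). Next is the small brass weight.

```bash
python3 -m pendant '[{"x":0.01,"y":0.2,"z":-0.1,"rx":0,"ry":0,"rz":0,"claw":0.7},{"x":0.01,"y":0.4,"z":-0.2,"rx":0,"ry":0,"rz":0,"claw":0.7},{"x":0.01,"y":0.6,"z":-0.3,"rx":0,"ry":0,"rz":0,"claw":0.7},{"x":0.01,"y":0.752,"z":-0.35,"rx":0,"ry":0,"rz":0,"claw":0.7},{"x":0.01,"y":0.752,"z":-0.4,"rx":0,"ry":0,"rz":0,"claw":0.7},{"x":0.01,"y":0.752,"z":-0.4,"rx":0,"ry":0,"rz":0,"claw":0.7},{"x":0.01,"y":0.752,"z":-0.4,"rx":0,"ry":0,"rz":0,"claw":0.7},{"x":0.01,"y":0.752,"z":-0.4,"rx":0,"ry":0,"rz":0,"claw":0.7}]'
python3 - <<'E'
from h import *
p=cap('wrist');save(p,'w2.png');print(pix(p,[.479,.156,.068]),sense()['tcp_pos'])
for d in regions_of(p,'w500_center'): print(d['conf'],d['centre'],at_z(p,d['centre'],.05))
E
```

```text
time_s: 14.65
tcp_pos: [0.4798, 0.1559, 0.1254]
ee_rot: [[-1.0, 0.001, 0.001], [0.001, 1.0, 0.001], [-0.001, 0.001, -1.0]]
wrist_force: [0.7, -0.3, -0.1]
gripper_width: 0.698
gripper_force: 0.0
[321.9, 213.0] [0.47972201 0.15597867 0.12529854]
0.95 [322.5, 198.7] [0.473076   0.15648775 0.05      ]
0.74 [164.4, 122.5] [0.40689298 0.02525347 0.05      ]
0.62 [441.6, 229.3] [0.50116828 0.2603084  0.05      ]
```

View pics/w2.png

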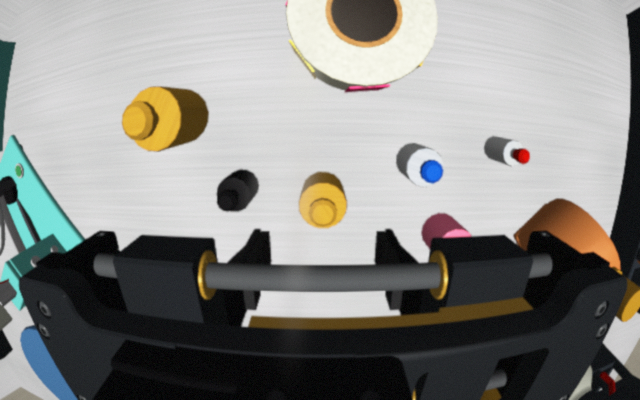

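The knob of the small brass weight is at (322,213), as predicted (322,213). I'll descend and grip.

```bash
python3 - <<'E'
from h import *
p=cap('wrist')
for n,uv,z in [('w200',(229,196),.06),('w500',(322.5,213),.068),('w100',(431,171),.062),('w50',(522,155.5),.06)]: print(n,at_z(p,uv,z).round(4))
E
python3 -m pendant '[{"x":0,"y":0,"z":-0.1,"rx":0,"ry":0,"rz":0,"claw":0.7},{"x":0,"y":0,"z":-0.2,"rx":0,"ry":0,"rz":0,"claw":0.7},{"x":0,"y":0,"z":-0.3,"rx":0,"ry":0,"rz":0,"claw":0.7},{"x":0,"y":0,"z":-0.4,"rx":0,"ry":0,"rz":0,"claw":0.7},{"x":0,"y":0,"z":-0.418,"rx":0,"ry":0,"rz":0,"claw":0.7},{"x":0,"y":0,"z":-0.418,"rx":0,"ry":0,"rz":0,"claw":0.3},{"x":0,"y":0,"z":-0.418,"rx":0,"ry":0,"rz":0,"claw":0},{"x":0,"y":0,"z":-0.418,"rx":0,"ry":0,"rz":0,"claw":0}]'
```

```text
w200 [0.4676 0.083  0.06  ]
w500 [0.4787 0.1566 0.068 ]
w100 [0.4472 0.2406 0.062 ]
w50 [0.4317 0.3282 0.06  ]
time_s: 15.8
tcp_pos: [0.4796, 0.1565, 0.021]
ee_rot: [[-1.0, -0.0, 0.001], [-0.0, 1.0, 0.0], [-0.001, 0.0, -1.0]]
wrist_force: [0.1, -0.5, 3.1]
gripper_width: 0.449
gripper_force: 30.1
```

```bash
python3 -m pendant '[{"x":0,"y":0,"z":0.08,"rx":0,"ry":0,"rz":0,"claw":0},{"x":0,"y":0,"z":0.25,"rx":0,"ry":0,"rz":0,"claw":0},{"x":0,"y":0,"z":0.45,"rx":0,"ry":0,"rz":0,"claw":0},{"x":0.1,"y":-0.08,"z":0.65,"rx":0,"ry":0,"rz":0,"claw":0},{"x":0.25,"y":-0.22,"z":0.76,"rx":0,"ry":0,"rz":0,"claw":0},{"x":0.4,"y":-0.38,"z":0.8,"rx":0,"ry":0,"rz":0,"claw":0},{"x":0.55,"y":-0.55,"z":0.8,"rx":0,"ry":0,"rz":0,"claw":0},{"x":0.65,"y":-0.7,"z":0.8,"rx":0,"ry":0,"rz":0,"claw":0}]'
python3 -m pendant '[{"x":0.1,"y":-0.14,"z":0,"rx":0,"ry":0,"rz":0,"claw":0},{"x":0.2,"y":-0.28,"z":0,"rx":0,"ry":0,"rz":0,"claw":0},{"x":0.246,"y":-0.38,"z":-0.03,"rx":0,"ry":0,"rz":0,"claw":0},{"x":0.246,"y":-0.404,"z":-0.1,"rx":0,"ry":0,"rz":0,"claw":0},{"x":0.246,"y":-0.404,"z":-0.16,"rx":0,"ry":0,"rz":0,"claw":0},{"x":0.246,"y":-0.404,"z":-0.2,"rx":0,"ry":0,"rz":0,"claw":0},{"x":0.246,"y":-0.404,"z":-0.2,"rx":0,"ry":0,"rz":0,"claw":0},{"x":0.246,"y":-0.404,"z":-0.2,"rx":0,"ry":0,"rz":0,"claw":0}]'
python3 - <<'E'
from h import *
p=cap('scene');save(p,'x.png');a=cv2.imread('pics/x.png')[60:240,160:340];cv2.imwrite('pics/x3.png',cv2.resize(a,None,fx=3,fy=3,interpolation=cv2.INTER_CUBIC))
E
```

```text
time_s: 16.8
tcp_pos: [0.6419, -0.0199, 0.2184]
ee_rot: [[-1.0, 0.001, -0.003], [0.001, 1.0, 0.001], [0.003, 0.001, -1.0]]
wrist_force: [0.5, 0.0, -4.9]
gripper_width: 0.453
gripper_force: 30.0
time_s: 17.8
tcp_pos: [0.7038, -0.1188, 0.171]
ee_rot: [[-1.0, -0.001, 0.002], [-0.001, 1.0, -0.0], [-0.002, -0.0, -1.0]]
wrist_force: [0.3, -0.0, -5.1]
gripper_width: 0.45
gripper_force: 30.0
```

View pics/x3.png

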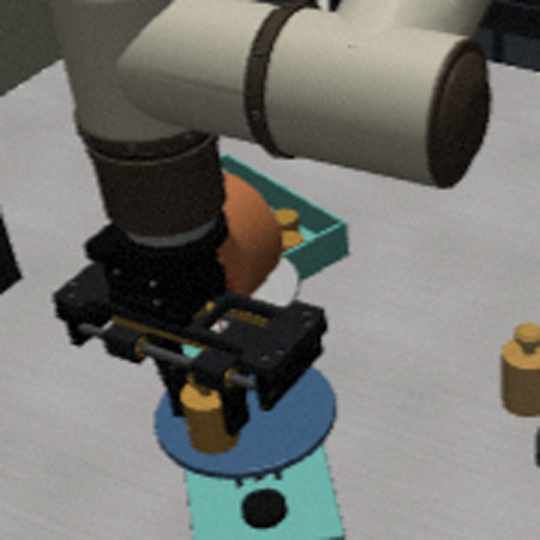

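```bash
python3 -m pendant '[{"x":0,"y":0,"z":-0.01,"rx":0,"ry":0,"rz":0,"claw":0},{"x":0,"y":0,"z":-0.02,"rx":0,"ry":0,"rz":0,"claw":0},{"x":0,"y":0,"z":-0.028,"rx":0,"ry":0,"rz":0,"claw":0},{"x":0,"y":0,"z":-0.034,"rx":0,"ry":0,"rz":0,"claw":0},{"x":0,"y":0,"z":-0.038,"rx":0,"ry":0,"rz":0,"claw":0},{"x":0,"y":0,"z":-0.04,"rx":0,"ry":0,"rz":0,"claw":0},{"x":0,"y":0,"z":-0.04,"rx":0,"ry":0,"rz":0,"claw":0},{"x":0,"y":0,"z":-0.04,"rx":0,"ry":0,"rz":0,"claw":0}]'
```

```text
time_s: 18.85
tcp_pos: [0.7034, -0.1195, 0.1604]
ee_rot: [[-1.0, 0.0, 0.0], [0.0, 1.0, -0.0], [-0.0, -0.0, -1.0]]
wrist_force: [-1.3, 1.4, -1.1]
gripper_width: 0.452
gripper_force: 30.0
```

```bash
python3 -m pendant '[{"x":0,"y":0,"z":-0.01,"rx":0,"ry":0,"rz":0,"claw":0},{"x":0,"y":0,"z":-0.02,"rx":0,"ry":0,"rz":0,"claw":0},{"x":0,"y":0,"z":-0.03,"rx":0,"ry":0,"rz":0,"claw":0},{"x":0,"y":0,"z":-0.04,"rx":0,"ry":0,"rz":0,"claw":0},{"x":0,"y":0,"z":-0.05,"rx":0,"ry":0,"rz":0,"claw":0},{"x":0,"y":0,"z":-0.05,"rx":0,"ry":0,"rz":0,"claw":0},{"x":0,"y":0,"z":-0.05,"rx":0,"ry":0,"rz":0,"claw":0},{"x":0,"y":0,"z":-0.05,"rx":0,"ry":0,"rz":0,"claw":0}]'
```

```text
time_s: 19.85
tcp_pos: [0.7036, -0.1197, 0.1478]
ee_rot: [[-1.0, 0.0, 0.001], [0.0, 1.0, -0.0], [-0.001, -0.0, -1.0]]
wrist_force: [1.8, 1.9, -1.1]
gripper_width: 0.447
gripper_force: 30.0
```

```bash
python3 -m pendant '[{"x":0,"y":0,"z":-0.01,"rx":0,"ry":0,"rz":0,"claw":0},{"x":0,"y":0,"z":-0.02,"rx":0,"ry":0,"rz":0,"claw":0},{"x":0,"y":0,"z":-0.026,"rx":0,"ry":0,"rz":0,"claw":0},{"x":0,"y":0,"z":-0.026,"rx":0,"ry":0,"rz":0,"claw":0},{"x":0,"y":0,"z":-0.026,"rx":0,"ry":0,"rz":0,"claw":0.5},{"x":0,"y":0,"z":-0.026,"rx":0,"ry":0,"rz":0,"claw":0.65},{"x":0,"y":0,"z":-0.026,"rx":0,"ry":0,"rz":0,"claw":0.65},{"x":0,"y":0,"z":-0.026,"rx":0,"ry":0,"rz":0,"claw":0.65}]'
python3 -m pendant '[{"x":0,"y":0,"z":0.05,"rx":0,"ry":0,"rz":0,"claw":0.65},{"x":0,"y":0,"z":0.15,"rx":0,"ry":0,"rz":0,"claw":0.65},{"x":0,"y":0,"z":0.3,"rx":0,"ry":0,"rz":0,"claw":0.65},{"x":-0.1,"y":0.2,"z":0.4,"rx":0,"ry":0,"rz":0,"claw":0.65},{"x":-0.2,"y":0.4,"z":0.4,"rx":0,"ry":0,"rz":0,"claw":0.65},{"x":-0.4,"y":0.6,"z":0.4,"rx":0,"ry":0,"rz":0,"claw":0.65},{"x":-0.6,"y":0.8,"z":0.4,"rx":0,"ry":0,"rz":0,"claw":0.65},{"x":-0.8,"y":1,"z":0.4,"rx":0,"ry":0,"rz":0,"claw":0.65}]'
python3 - <<'E'
from h import *
p=cap('scene');save(p,'x.png');a=cv2.imread('pics/x.png')[80:230,180:330];cv2.imwrite('pics/x4.png',cv2.resize(a,None,fx=4,fy=4,interpolation=cv2.INTER_CUBIC))
t=cap('top');save(t,'t2.png')
for z in (.09,.115,.14): print(z,pix(p,[.472,-.283,z]),pix(p,[.661,-.12,z]),pix(t,[.661,-.12,z]))
E
```

```text
time_s: 20.85
tcp_pos: [0.703, -0.1196, 0.141]
ee_rot: [[-1.0, 0.0, -0.001], [0.0, 1.0, -0.0], [0.001, -0.0, -1.0]]
wrist_force: [-0.9, -0.7, 0.2]
gripper_width: 0.637
gripper_force: 0.0
time_s: 21.85
tcp_pos: [0.5195, 0.1144, 0.2423]
ee_rot: [[-1.0, 0.0, 0.002], [0.0, 1.0, 0.001], [-0.002, 0.001, -1.0]]
wrist_force: [0.1, 0.7, 1.0]
gripper_width: 0.653
gripper_force: 0.0
0.09 [234.1, 155.2] [244.5, 211.6] [355.4, 162.8]
0.115 [232.9, 148.3] [243.2, 204.5] [356.3, 160.6]
0.14 [231.5, 141.3] [241.9, 197.2] [357.2, 158.4]
```

View pics/x4.png

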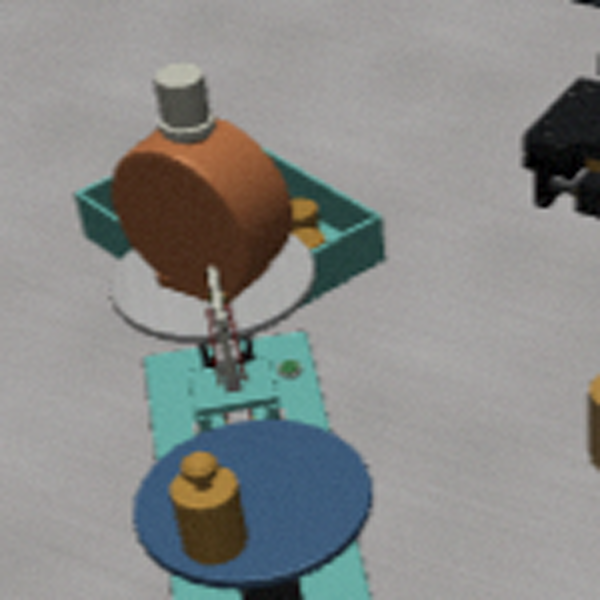

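The bottle and the 500 g weight stand upright on their pans, which look close to level. I'll measure the pan shift against the empty picture.

```bash
cat > beam.py <<'E'
from h import *
def blue(a):
    a=a.astype(int);m=((a[...,0]-a[...,2]>25)&(a[...,0]-a[...,1]<70)&(a[...,0]>70)).astype(np.uint8)  # BGR
    m[:, :200]=0;m[:,300:]=0;m[:160]=0;m[250:]=0
    c=max(cv2.findContours(m,cv2.RETR_EXTERNAL,cv2.CHAIN_APPROX_NONE)[0],key=cv2.contourArea)
    return cv2.fitEllipse(cv2.convexHull(c))
def shift(b):
    # level-vs-now vertical shift via phase match of a small rim patch (left, right, front rim)
    a=cv2.imread('pics/scene0.png');out=[]
    for x,y,w,h in [(205,185,16,36),(262,180,20,36),(232,210,36,20)]:
        t=a[y:y+h,x:x+w];s=b[y-12:y+h+12,x-3:x+w+3]
        r=cv2.matchTemplate(s,t,cv2.TM_CCOEFF_NORMED);_,v,_,(mx,my)=cv2.minMaxLoc(r)
        d=0
        if 0<my<r.shape[0]-1: l,c,u=r[my-1,mx],r[my,mx],r[my+1,mx];d=(l-u)/(2*(l-2*c+u))
        out.append((round(float(my+d-12),2),mx-3,round(v,2)))
    return out
if __name__=='__main__':
    p=cap('scene');save(p,'x.png');b=cv2.imread('pics/x.png')
    print(blue(cv2.imread('pics/scene0.png')),blue(b));print(shift(b))
E
python3 beam.py
```

```text
((243.55673217773438, 208.94419860839844), (61.88530349731445, 102.26262664794922), 170.6058807373047) ((243.18804931640625, 206.636962890625), (64.0077133178711, 100.44110870361328), 169.57237243652344)
[(-0.29, 0, 0.99), (-0.3, 0, 0.99), (-0.09, 0, 0.83)]
```

```bash
python3 -m pendant '[{"x":0,"y":0,"z":0,"rx":0,"ry":0,"rz":0,"claw":0.65},{"x":0,"y":0,"z":0,"rx":0,"ry":0,"rz":0,"claw":0.65},{"x":0,"y":0,"z":0,"rx":0,"ry":0,"rz":0,"claw":0.65},{"x":0,"y":0,"z":0,"rx":0,"ry":0,"rz":0,"claw":0.65},{"x":0,"y":0,"z":0,"rx":0,"ry":0,"rz":0,"claw":0.65},{"x":0,"y":0,"z":0,"rx":0,"ry":0,"rz":0,"claw":0.65},{"x":0,"y":0,"z":0,"rx":0,"ry":0,"rz":0,"claw":0.65},{"x":0,"y":0,"z":0,"rx":0,"ry":0,"rz":0,"claw":0.65}]'; python3 beam.py
python3 - <<'E'
import cv2
b=cv2.imread('pics/x.png');cv2.imwrite('pics/fin.png',cv2.resize(b[90:350,180:510],None,fx=2.2,fy=2.2,interpolation=cv2.INTER_CUBIC))
E
```

```text
time_s: 23.0
tcp_pos: [0.5207, 0.1132, 0.2411]
ee_rot: [[-1.0, 0.0, 0.0], [0.0, 1.0, 0.0], [-0.0, 0.0, -1.0]]
wrist_force: [-0.5, -0.0, 0.4]
gripper_width: 0.652
gripper_force: 0.0
((243.55673217773438, 208.94419860839844), (61.88530349731445, 102.26262664794922), 170.6058807373047) ((243.3146209716797, 206.58010864257812), (64.14803314208984, 98.98333740234375), 169.45510864257812)
[(-0.28, 0, 0.99), (-0.29, 0, 0.99), (-0.09, 0, 0.83)]
```

View pics/fin.png

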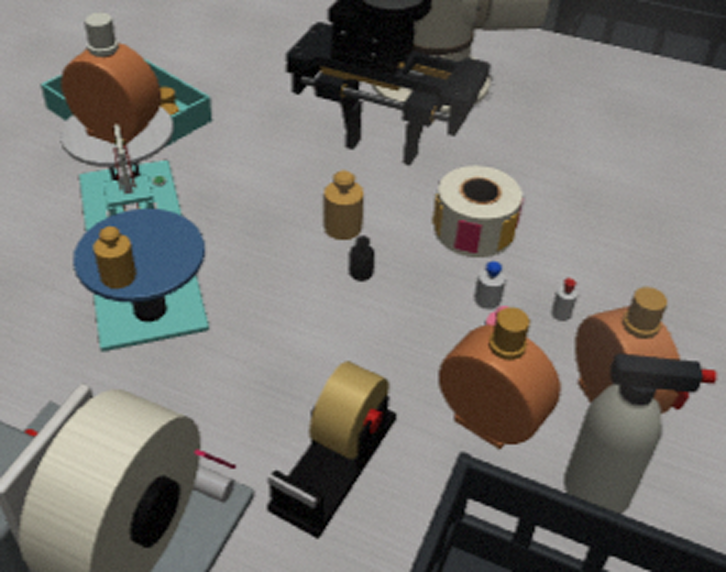

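The beam is at rest: the reading is steady at about +0.01 rad, well within the green band. The other weights stand upright at (361,260), (490,285) and (565,300), and nothing else has moved.

```bash
python3 -c "
from station import *
print(finish_job())"
```

```text
the job is handed in; nothing more can be done
None
```

The white-capped bottle stands on the goods pan, balanced by the 500 g weight alone. The beam rests at about +0.01 rad (estimated from the pan height in the pictures), so the bottle weighs roughly 510 g. The other weights and bystanders were left where they stood, and the job was handed in at about 23 s.

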